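Hold the hidden bolt head behind a bracket, spanner level

TASK

The bolt through this bracket turns with the nut, so the spanner left on the nut in front has sagged onto the worktop. Reach down into the narrow gap behind the bracket's front plate, grip the hidden hexagonal bolt head, turn the bolt back by it until the spanner stands level, and hold it there steadily for at least four seconds while the nut would be tightened: finish still gripping the head, spanner level. Do not touch the spanner, and leave the bottle and vials nearby standing where they are.

Things in the scene. Friction and masses are not known exactly. Their poses are not given: they have to be found in the camera images.
- bracket: Bare aluminium U-shaped bracket fixed to the worktop, yawed up to 0.4 rad. Origin on the worktop under the bolt, below the rear face of the front plate; x runs away from the robot along the bolt, y along the plates to the left, z up. Two upright plates 110 mm wide, 128 mm high, 6 mm thick: front plate x = -6 to 0 mm, rear plate x = 46 to 52 mm. Base plate 150 x 110 x 6 mm.
- gap_top (a point): Middle of the gap between the bracket's two plates, level with their top edges (bracket x = 23, y = 0, z = 128 mm). The gap is 46 mm wide along the bracket's x and open above and at both sides (y); the bolt head lies 28 mm below this point. Axes as the bracket's.
- bolt_head: Dark steel hexagonal bolt head hidden in the gap. Origin at its centre (bracket x = 20, y = 0, z = 100 mm); a prism 20 mm long along the bolt (bracket x = 10 to 30 mm), 18 mm across flats; a round spacer 24 mm across fills x = 0 to 9 mm. Its x axis is the bolt axis; its y and z are the bracket's turned about x by the joint value, so y points along the spanner.
- head_flats (a point): Centre of the bolt head again, but its y axis is square to one pair of flats (the next pairs lie 60 degrees round x): the fingers close squarely along this y. It leads the spanner by 0.28 rad about the bracket's +x, so fingers pointing down must be tilted -0.28 rad about that axis at the start (spanner at -0.56) and +0.28 rad once it is level.
- bolt (a joint): Angle of bolt, head, nut and spanner together about the bracket's +x axis, rad. 0: spanner level, pointing to the bracket's +y; negative: its free end sags; -0.56 as found, the lowest. Range -0.56 to 0.45. It turns easily, but the spanner's weight (about 0.07 N m) pulls it back down unless the head is held.
- spanner: Steel open-ended spanner 181 mm long, 26 mm wide at its ends, 4 mm thick, stuck on the nut in front of the front plate (bracket x = -15.5 to -11.5 mm), turning with the bolt. Origin at the middle of its length, 84 mm from the bolt axis; it reaches about 175 mm from the axis toward the bracket's +y. Not to be touched.
- amber_bottle_mid (a point): centre (half-way up, 54.5 mm above its base) of a loose standing amber bottle with a black cap, 56 mm across and 109 mm tall, behind the bracket; a bystander to be left alone
- small_vial_mid (a point): centre (half-way up, 25.5 mm above its base) of a loose standing amber vial with a black cap, 24 mm across and 51 mm tall; a bystander beside the bracket, to be left alone
- clear_vial_mid (a point): centre (half-way up, 25.5 mm above its base) of a loose standing clear vial with a blue cap, 24 mm across and 51 mm tall; a bystander beside the bracket, to be left alone
Not all that is in view belongs to the job. What is shaped like the part that bears clear_vial_mid but green, purple or turquoise is not meant.

How it is judged:
On the way:
1. the bolt head is gripped and held with the spanner level for three seconds (value of joint bolt between -0.12 and 0.12 rad and contact force between the fingers and bolt_head above 4 N and distance between the grasp point and bolt_head below 0.03 m), for 3 s.
At the end, for the whole second after the job is handed in: The spanner is level within 0.12 rad (7 degrees) and still, the bolt head is gripped between the fingers (grasp point within 30 mm of its centre, more than 4 N), the robot touches no part of the spanner, and the bottle and both vials stand upright within 20 mm of where they were (all of step 1 and velocity of joint bolt between -0.1 and 0.1 rad/s and not (contact force between any of the fingers, the arm and spanner above 0.5 N) and angle between each of amber_bottle_mid, small_vial_mid, clear_vial_mid's own z axis and vertical below 0.15 rad and distance of each of amber_bottle_mid, small_vial_mid, clear_vial_mid from where it was at the start of the episode below 0.02 m); the arm keeps its last pose, push and grip.
It fails at once if the robot pushes the spanner itself (contact force between any of the fingers, the arm and spanner above 2 N).
It fails at once if the bottle or a vial is knocked over or pushed away (angle between any of amber_bottle_mid, small_vial_mid, clear_vial_mid's own z axis and vertical above 0.5 rad or distance of any of amber_bottle_mid, small_vial_mid, clear_vial_mid from where it was at the start of the episode above 0.04 m).
It also fails if it takes over 40 s, if anything falls off the work surface, if the arm or the gripper's body presses on something with over 40 N, if the wrist force passes 120 N, or if a joint passes its speed limit or range.

ROBOT

A 7-joint arm with a two-finger parallel gripper is mounted at the origin on a cart in front of the work surface, level with it; the furniture and walls round the work are solid. World frame = base frame: x ahead of the robot, y to its left, z up, the work surface at z = 0. Lengths are in m, angles in rad, forces in N, time in s.
With the tool pointing down it reaches from about 0.4 to 0.875 m from the base axis. Payload 19.3 kg.
Tool frame: the origin (TCP) lies at the very end of the fingers, on their centre line; the grasp point (between the pads) lies 19 mm behind it; z points along the fingers, y is the line along which they close (so a half turn about z gives the same grasp; the last joint's range is limited). The gripper opens to 85 mm and grips with 20 to 120 N. Pads are 22 mm wide; open, the fingers measure 114 mm over their backs; the gripper's body (76 mm by 85 mm) begins 54 mm behind the grasp point. The pads swing forward as they close: fully open they stand 13 mm farther back than shut.
Start: joints at [1.198, 0.521, -0.036, 1.599, 0.021, 1.021, -0.113], TCP at [0.186, -0.597, 0.208] pointing down, gripper open.
Joint ranges: [-2.91, 2.91], [-0.3, 2.13], [-1.5, 1.42], [0.17, 2.43], [-1.26, 4.41], [0.16, 1.93], [-2.52, 2.52]. Speed limits (rad/s): [1.89, 1.89, 2.39, 2.39, 3.01, 3.01, 3.01].

INTERFACE

Orientations are given as [roll, pitch, yaw] about the fixed x, y, z axes, in that order (R = Rz(yaw) Ry(pitch) Rx(roll)).
In Python, from workcell import bot gives the robot as it stands. The module is installed in compiled form; this text tells all that it offers.
- The arm moves only by the tool apply_moves, never from a script. Its arguments are lists of equal length, an entry for each row: "claw": the finger opening in m, from 0 to 0.0854; "xyz": the shift along the tool's x, y, z in m, a list of three; "twist": the turn, a rotation vector about the tool's x, y, z in rad, a list of three. A call has 1 to 20 rows; each row shifts and turns the commanded pose from where the row before left it, along the tool's axes as they then stand; what a row does not reach is not made up. A row lasts 1/10 s, in which the tool goes at most 50 mm and 8.59 degrees, less where a joint would pass 70% of its speed; a pose out of reach is approached as far as the arm can. A call with a gripper value outside its range is refused whole. The fingers move at their own pace and stop on an object; "force" is the grip in N (left out, the last holds). Time passes only in rows, so rows that do not move let the fingers close. It gives the time, the measured TCP pose, the force, the opening and the grip force at its end, in the units of the state.
- bot.observe(): the state, without advancing time (a new reading comes with each control period).
- bot.grab_frame(name): name is "scene" or "top" or "wrist"; returns a dict with "img" (420x560x3 uint8, red, green, blue), "vfov" (degrees; the focal length in pixels is half the picture's height over the tangent of half this angle, whatever the lens; pixels are square), "cx", "cy" (the principal point, pixels), "distortion" ([k1, k2, p1, p2, k3] as OpenCV has them; the pictures are not rectified), "view" (4x4, takes a point from world to camera coordinates). Camera axes: x right, y up, looking along -z (the intrinsics and any distortion apply to the point x, -y, -z); pixel columns grow to the right and rows downward; lengths in m; the calibration is good to about 2 mm. A picture is of the moment at which its call begins. There is no depth.
- bot.job_done(): hands the job in; it is judged then, once.
Trained networks look in the newest picture that a camera, given by its name, has taken for a name from the list of things; names that differ only in an ending like _2 or _b are one class to them, and where a whole thing is asked for, a point or a joint stands for the part that bears it (a point fixed in the world has none). Each returns a list of dicts, best first, with "score" (0 to 1); they miss things now and then, are a little off and sometimes report something else, mostly with a low value. They report only what shows in the picture. A call takes as long as a camera call. They do not tell look-alikes from the thing itself.
- bot.find_in(camera, query): "position" ([x, y, z] in m, in world coordinates, good to about 4 mm: the middle of the surface that is visible of it).
The state is a dict: "clock": time; "qpos": joint angles; "qd": joint speeds; "joint_efforts": joint torques, N m; "position": TCP position; "tool_rot": TCP orientation; "force": force on the tool from outside, world axes, zero at the start; "moment": the same for the moment, N m; "grip_width": finger opening in m; "finger_force": force on a finger pad.
Only numpy, scipy, OpenCV 4.12 (cv2) and the standard library are available. Lean on these libraries where they do the work, as an engineer would, in place of code of your own. Each camera call takes 0.05 s, during which the arm holds its last target. There are 200 camera calls.

## Working session

There is one attempt and no reset: what is moved stays moved. The work goes in short steps, Python scripts to look and compute and a tool call to move; the robot and the scene stay as the last step left them, time stands still between calls to the robot, and variables do not carry over. Pictures are saved under pics/ and viewed, at most 10 in all, crops included, and the job is handed in when it is done.

Besides the shell and the picture viewer there is one more tool, called as name(argument=value, ...) on one line, values as JSON. apply_moves: Moves the arm, as the interface text tells. Its arguments: {"type":"object","properties":{"claw":{"type":"array"},"xyz":{"type":"array"},"twist":{"type":"array"},"force":{"type":"number"}},"required":["claw","xyz","twist"]}

```bash
mkdir -p pics; python3 - <<'E'
from workcell import bot
import cv2,numpy as np
s=bot.observe();print(s['clock'],s['position'],s['tool_rot'],s['grip_width'])
for c in ['scene','top']:
    f=bot.grab_frame(c);cv2.imwrite(f'pics/{c}0.png',f['img'][:,:,::-1])
    print(c,f['vfov'],f['cx'],f['cy'],f['distortion'],np.round(f['view'],3).tolist())
    for q in ['bracket','bolt_head','spanner','amber_bottle_mid','small_vial_mid','clear_vial_mid','gap_top']:
        print(q,[(round(d['score'],2),np.round(d['position'],3).tolist()) for d in bot.find_in(c,q)][:4])
E
```

```text
0.0 [ 0.1862263  -0.59620578  0.2070219 ] [-3.14040500e+00  5.79047884e-05  3.02786271e-01] 0.08540374520549059
scene 50.24318309008495 276.10874482034245 208.13331042994173 [-0.08190061  0.          0.          0.          0.        ] [[0.666, -0.746, -0.002, -0.455], [0.362, 0.321, 0.875, -0.298], [-0.652, -0.584, 0.483, -0.561], [0.0, 0.0, 0.0, 1.0]]
bracket [(0.97, [0.544, -0.091, 0.053])]
bolt_head []
spanner [(0.6, [0.526, -0.005, 0.052])]
amber_bottle_mid [(0.69, [0.688, -0.083, 0.065])]
small_vial_mid [(0.51, [0.627, -0.196, 0.028])]
clear_vial_mid [(0.89, [0.567, -0.275, 0.032]), (0.81, [0.502, -0.237, 0.031]), (0.77, [0.57, -0.206, 0.028]), (0.68, [0.623, -0.254, 0.038])]
gap_top [(0.65, [0.543, -0.099, 0.057])]
top 52.24416640330349 282.0488852745515 208.99885586716562 [-0.02230244  0.          0.          0.          0.        ] [[-0.005, -0.999, -0.04, -0.057], [0.997, -0.008, 0.078, -0.608], [-0.078, -0.039, 0.996, -0.903], [0.0, 0.0, 0.0, 1.0]]
bracket []
bolt_head []
spanner [(0.56, [0.523, -0.014, 0.066])]
amber_bottle_mid [(0.75, [0.688, -0.073, 0.076])]
small_vial_mid []
clear_vial_mid [(0.73, [0.566, -0.078, 0.105]), (0.63, [0.581, -0.199, 0.047]), (0.61, [0.507, -0.225, 0.049]), (0.41, [0.575, -0.268, 0.05])]
gap_top [(0.62, [0.566, -0.073, 0.008])]
```

View pics/scene0.png

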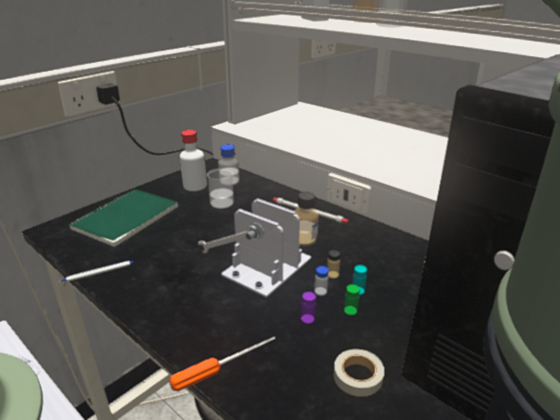

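View pics/top0.png

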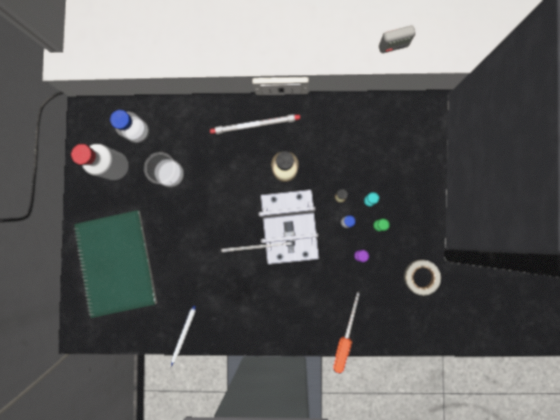

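The scene shows the bracket at about (265,245), with the spanner to its left at (225,240), the bottle at (306,222), the amber vial at (334,264) and the blue-cap vial at (321,281). The lookalikes are purple (308,307), green (352,299) and turquoise (360,279). In the top view the bracket is at (289,227). Next I'll enlarge the bracket and vials to confirm.

```bash
cat > h.py <<'E'
import numpy as np,cv2
def proj(f,P):
    P=np.atleast_2d(P);V=np.array(f['view']);c=P@V[:3,:3].T+V[:3,3];c=c*[1,-1,-1]
    F=f['img'].shape[0]/2/np.tan(np.radians(f['vfov'])/2)
    K=np.array([[F,0,f['cx']],[0,F,f['cy']],[0,0,1.]])
    return cv2.projectPoints(c,np.zeros(3),np.zeros(3),K,np.array(f['distortion'],float))[0][:,0]
def brk(p,B):  # p=x,y,yaw; B bracket pts (m)
    B=np.atleast_2d(B);c,s=np.cos(p[2]),np.sin(p[2])
    return np.c_[p[0]+c*B[:,0]-s*B[:,1],p[1]+s*B[:,0]+c*B[:,1],B[:,2]]
E
python3 - <<'E'
import cv2,numpy as np
a=cv2.imread('pics/top0.png')[180:280,210:400];b=cv2.imread('pics/scene0.png')[190:325,190:375]
a=cv2.resize(a,None,fx=4,fy=4,interpolation=2);b=cv2.resize(b,None,fx=4,fy=4,interpolation=2)
for im,ox,oy in((a,210,180),(b,190,190)):
    for x in range(0,im.shape[1],40):
        if (x//4+ox)%20==0: cv2.putText(im,str(x//4+ox),(x,8),0,.35,(0,255,255));cv2.line(im,(x,10),(x,16),(0,255,255))
    for y in range(0,im.shape[0],40):
        if (y//4+oy)%20==0: cv2.putText(im,str(y//4+oy),(8,y+4),0,.35,(0,255,255));cv2.line(im,(0,y),(6,y),(0,255,255))
cv2.imwrite('pics/ta.png',a);cv2.imwrite('pics/sb.png',b)
E
```

```text
(no output)
```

View pics/ta.png

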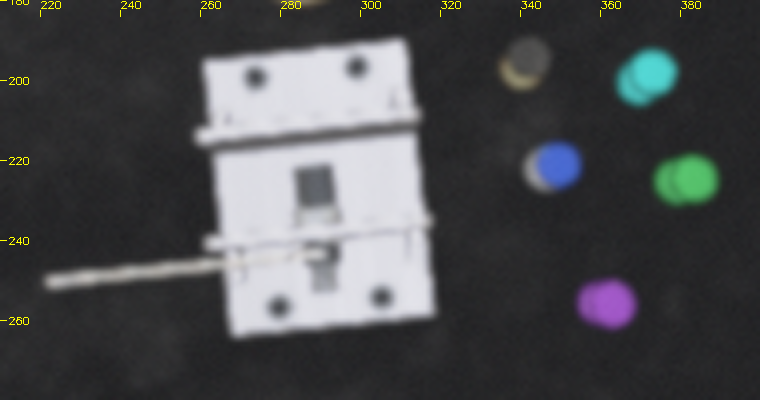

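View pics/sb.png

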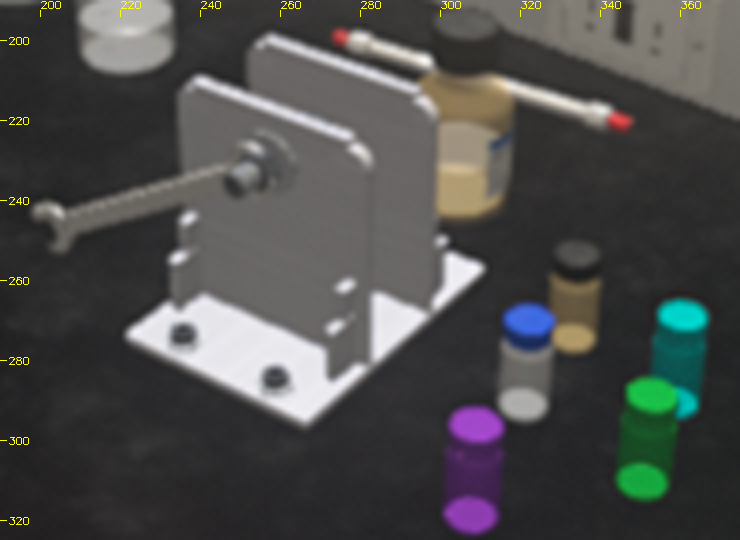

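The enlarged crops confirm the bystanders in the top view: the black-cap amber vial is at (342,195) and the blue-cap clear vial at (348,221). The green, purple and turquoise ones aren't meant. The dark bolt head shows in the gap at (288.7,226.8). Now I'll fit the bracket pose.

```bash
python3 - <<'E'
from workcell import bot
from h import *
from scipy.optimize import least_squares
T=bot.grab_frame('top');S=bot.grab_frame('scene')
t=[((.098,.055,.006),(260.7,194.7)),((.098,-.055,.006),(311.5,189.7)),((-.052,-.055,.006),(318.7,259)),((-.052,.055,.006),(268,264.2)),((.02,0,.1085),(288.7,226.8)),
((-.003,.055,.126),(260.7,240.7)),((-.003,-.055,.126),(318.2,235)),((.049,.055,.126),(258.7,214)),((.049,-.055,.126),(315,208.7))]
s=[((-.052,-.055,.006),(266.7,296.5)),((-.052,.055,.006),(221.2,273.2)),((.098,-.055,.006),(311.5,256.5))]
def r(p): return np.r_[(proj(T,brk(p,[a for a,_ in t]))-[b for _,b in t]).ravel(),(proj(S,brk(p,[a for a,_ in s]))-[b for _,b in s]).ravel()]
o=least_squares(r,[.55,-.09,.1],loss='soft_l1')
print(o.x);print(np.round(r(o.x).reshape(-1,2),1).tolist())
p=o.x;np.save('p.npy',p)
print('head',brk(p,[[.02,0,.1]]),'gap',brk(p,[[.023,0,.128]]))
# vials from pixels (cap top z=.051; bottle .109) in the top view
for n,z,px in(('amber v',.051,(342.5,194)),('clear v',.051,(349.5,221)),('bottle',.109,(286,160))):
    q=least_squares(lambda q:(proj(T,[[q[0],q[1],z]])-px).ravel(),[.6,-.15]).x;print(n,q)
E
```

```text
[ 0.54682102 -0.07907291  0.09573731]
[[0.8, 0.9], [-0.4, 0.7], [-0.3, -0.4], [0.2, -0.6], [0.1, -0.4], [0.4, 0.3], [0.3, 0.2], [-0.2, -0.0], [0.6, -0.6], [-0.4, -1.4], [-0.3, -0.1], [-0.4, -0.2]]
head [[ 0.56672944 -0.07716108  0.1       ]] gap [[ 0.5697157  -0.07687431  0.128     ]]
amber v [ 0.63591986 -0.18845985]
clear v [ 0.57937735 -0.20207043]
bottle [ 0.69794885 -0.07247167]
```

apply_moves(claw=[0.06, 0.06, 0.06, 0.06, 0.06, 0.06, 0.06, 0.06, 0.06, 0.06, 0.06, 0.06, 0.06, 0.06, 0.06, 0.06, 0.06, 0.06, 0.06, 0.06], xyz=[[0.0133, -0.0107, -0.002], [0.027, -0.0213, -0.001], [0.027, -0.0213, -0.001], [0.027, -0.0213, -0.001], [0.027, -0.0213, -0.001], [0.027, -0.0213, -0.001], [0.027, -0.0213, -0.001], [0.027, -0.0213, 0], [0.027, -0.0213, 0], [0.027, -0.0213, 0], [0.027, -0.0213, 0], [0.027, -0.0213, 0], [0.027, -0.0213, 0], [0.027, -0.0213, 0], [0.027, -0.0213, 0], [0.027, -0.0213, 0], [0.027, -0.0213, 0], [0.027, -0.0213, 0], [0.027, -0.0213, 0], [0.027, -0.0213, 0]], twist=[[0, 0, 0], [0, 0, 0], [0, 0, 0], [0, 0, 0], [0, 0, 0], [0, 0, 0], [0, 0, 0], [0, 0, 0], [0, 0, 0], [0, 0, 0], [0, 0, 0], [0, 0, 0], [0, 0, 0], [0, 0, 0], [0, 0, 0], [0, 0, 0], [0, 0, 0], [0, 0, 0], [0, 0, 0], [0, 0, 0]], force=60)

```text
clock: 2.9
position: [0.5652, -0.0412, 0.2158]
tool_rot: [3.142, -0.0, 0.303]
force: [0.5, 0.1, 0.2]
grip_width: 0.0601
finger_force: 0.0
```

apply_moves(claw=[0.06, 0.06, 0.06, 0.06, 0.06], xyz=[[0, 0, 0], [0, 0, 0], [0, 0, 0], [0, 0, 0], [0, 0, 0]], twist=[[0, 0, 0.069], [0, 0, 0.069], [0, 0, 0.069], [0, 0, 0], [0, 0, 0]])

```text
clock: 3.4
position: [0.5647, -0.0426, 0.2157]
tool_rot: [-3.142, -0.0, 0.098]
force: [0.4, 0.3, 0.4]
grip_width: 0.06
finger_force: 0.0
```

apply_moves(claw=[0.06, 0.06, 0.06, 0.06, 0.06], xyz=[[0, 0, 0], [0, 0, 0], [0, 0, 0], [0, 0, 0], [0, 0, 0]], twist=[[-0.1, 0, 0], [-0.1, 0, 0], [-0.08, 0, 0], [0, 0, 0], [0, 0, 0]])

```text
clock: 3.9
position: [0.5648, -0.0427, 0.2156]
tool_rot: [2.863, 0.001, 0.098]
force: [-0.5, 0.6, -0.3]
grip_width: 0.0598
finger_force: 0.0
```

```bash
python3 - <<'E'
from workcell import bot
from h import *
p=np.load('p.npy');f=bot.grab_frame('wrist');im=f['img'][:,:,::-1].copy()
im=cv2.resize(im,None,fx=1.4,fy=1.4)
def dr(B,col):
    q=proj(f,brk(p,B))*1.4;cv2.polylines(im,[q.round().astype(int).reshape(-1,1,2)],True,col,1)
for x in(-.006,0,.046,.052):dr([[x,.055,.128],[x,-.055,.128]],(0,0,255))
dr([[.01,-.009,.107],[.03,-.009,.107],[.03,.009,.107],[.01,.009,.107]],(0,255,0))
dr([[-.052,-.055,.006],[.098,-.055,.006],[.098,.055,.006],[-.052,.055,.006]],(255,0,0))
cv2.imwrite('pics/w1.png',im);print(f['vfov'],np.round(f['view'],3).tolist(),[(d['score'],d['position']) for d in bot.find_in('wrist','bolt_head')])
E
```

```text
58.977751517486816 [[0.093, -0.957, 0.275, -0.153], [0.952, 0.005, -0.305, -0.497], [0.29, 0.29, 0.912, -0.532], [0.0, 0.0, 0.0, 1.0]] [(0.7, [0.5658, -0.0713, 0.1087])]
```

View pics/w1.png

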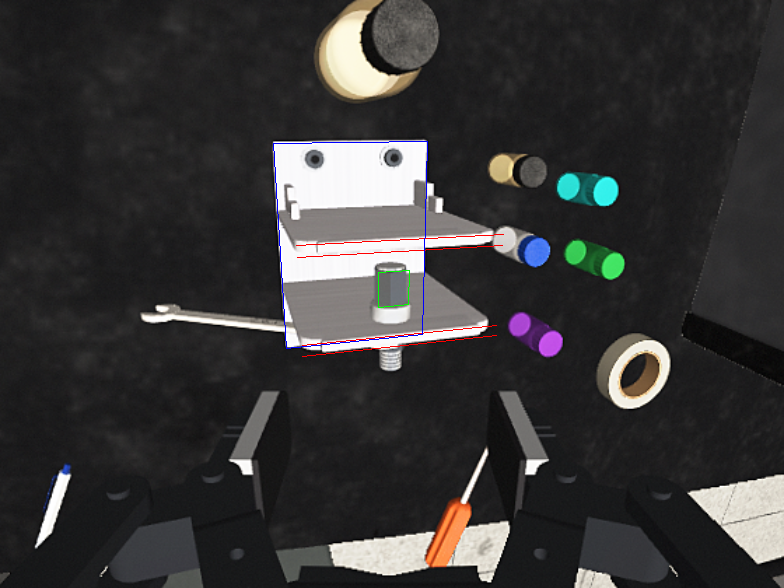

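The wrist view shows the head at about (392,285), with both plates close to the fitted lines. They sit roughly 2 mm further forward and left than predicted, so I'm shifting for that and descending.

apply_moves(claw=[0.06, 0.06, 0.06, 0.06, 0.06, 0.06], xyz=[[0.002, -0.0005, 0.01], [0, 0, 0.015], [0, 0, 0.02], [0, 0, 0.02], [0, 0, 0.015], [0, 0, 0]], twist=[[0, 0, 0], [0, 0, 0], [0, 0, 0], [0, 0, 0], [0, 0, 0], [0, 0, 0]])

```text
clock: 4.6
position: [0.5677, -0.0661, 0.1365]
tool_rot: [2.862, 0.003, 0.094]
force: [-0.0, 1.5, 0.7]
grip_width: 0.0601
finger_force: 0.0
```

```bash
python3 - <<'E'
from workcell import bot
from h import *
f=bot.grab_frame('wrist');im=f['img'][:,:,::-1].copy()
cv2.imwrite('pics/w2.png',im);print([(d['score'],d['position']) for d in bot.find_in('wrist','bolt_head')])
E
```

```text
[(0.68, [0.5705, -0.0699, 0.1101])]
```

View pics/w2.png

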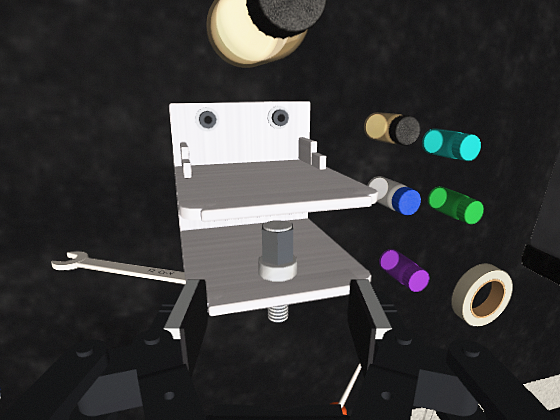

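The head at (278,247) sits centred between the fingers at 207 and 350, so I'll descend the rest of the way.

apply_moves(claw=[0.06, 0.06, 0.06, 0.06, 0.06, 0.06, 0.06], xyz=[[0.001, 0, 0.008], [0, 0, 0.012], [0, 0, 0.012], [0, 0, 0.012], [0, 0, 0.01], [0, 0, 0.003], [0, 0, 0]], twist=[[0, 0, 0], [0, 0, 0], [0, 0, 0], [0, 0, 0], [0, 0, 0], [0, 0, 0], [0, 0, 0]])

```text
clock: 5.4
position: [0.5712, -0.0802, 0.0832]
tool_rot: [2.862, 0.001, 0.096]
force: [0.3, 0.1, 0.3]
grip_width: 0.0598
finger_force: 0.0
```

apply_moves(claw=[0.03, 0.02, 0.005, 0.005, 0.005, 0.005, 0.005, 0.005], xyz=[[0, 0, 0], [0, 0, 0], [0, 0, 0], [0, 0, 0], [0, 0, 0], [0, 0, 0], [0, 0, 0], [0, 0, 0]], twist=[[0, 0, 0], [0, 0, 0], [0, 0, 0], [0, 0, 0], [0, 0, 0], [0, 0, 0], [0, 0, 0], [0, 0, 0]], force=50)

```text
clock: 6.2
position: [0.5721, -0.0801, 0.0851]
tool_rot: [2.861, -0.002, 0.096]
force: [-4.7, 0.9, 18.4]
grip_width: 0.0056
finger_force: 14.1
```

```bash
python3 - <<'E'
from workcell import bot
from h import *
f=bot.grab_frame('wrist');im=f['img'][:,:,::-1].copy()[120:420,80:480]
im=cv2.resize(im,None,fx=2,fy=2,interpolation=2)
cv2.imwrite('pics/w3.png',im)
E
```

```text
(no output)
```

View pics/w3.png

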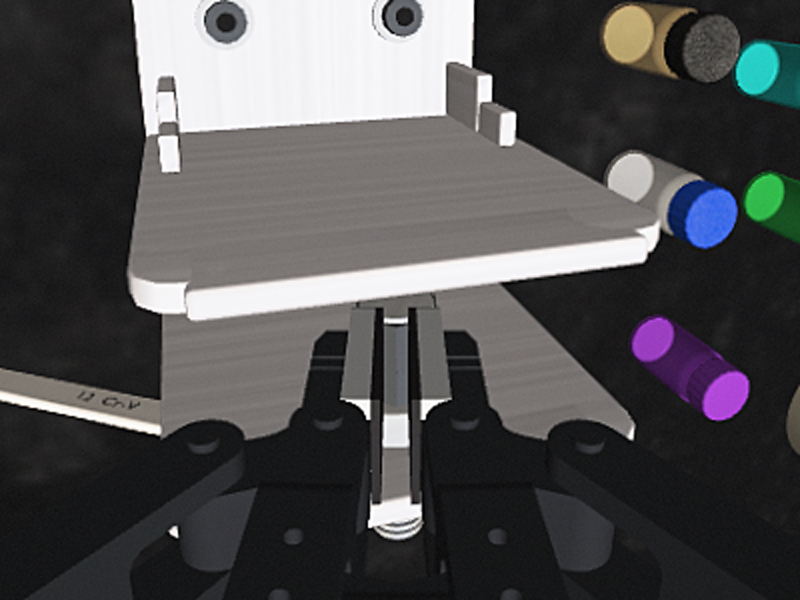

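The pads stand at (380,400) and (412,400), closed to 5.6 mm, with the wider head showing beyond them at (355–435,305). So they're not round the head. I'll check the geometry by projecting the TCP and the head.

```bash
python3 - <<'E'
from workcell import bot
from h import *
from scipy.spatial.transform import Rotation as R
s=bot.observe();f=bot.grab_frame('wrist');print(s['position'],s['force'],s['moment'],s['grip_width'],s['finger_force'])
r=R.from_euler('xyz',s['tool_rot']).as_matrix();t=np.array(s['position'])
c=lambda q:np.round((q-[80,120])*2).tolist()
L=np.array([[0,0,0],[.011,0,0],[-.011,0,0],[.011,0,-.019],[-.011,0,-.019],[.011,0,-.038],[-.011,0,-.038]])
print('tool',c(proj(f,L@r.T+t)))
p=np.load('p.npy')+[.002,.002,0]
B=[[.03,0,.1],[.01,0,.1],[.03,0,.11],[.01,0,.11],[.03,.01,.1],[.03,-.01,.1],[.046,.055,.128],[.046,-.055,.128],[.0,.055,.128],[0,-.055,.128]]
print('brk',c(proj(f,brk(p,B))))
V=np.array(f['view']);cam=-V[:3,:3].T@V[:3,3];print('cam in tool',(cam-t)@r)
E
```

```text
[ 0.57204033 -0.08016072  0.08510658] [-3.39891501  1.39668328 18.5699424 ] [-0.54075919  0.79826042 -0.26268483] 0.00509869575242511 14.128973933402449
tool [[393.0, 298.0], [392.0, 257.0], [393.0, 337.0], [392.0, 291.0], [392.0, 378.0], [392.0, 333.0], [392.0, 428.0]]
brk [[388.0, 300.0], [388.0, 377.0], [401.0, 320.0], [400.0, 400.0], [345.0, 305.0], [430.0, 294.0], [115.0, 325.0], [682.0, 253.0], [148.0, 541.0], [655.0, 440.0]]
cam in tool [ 0.08206331  0.00059085 -0.16665419]
```

```bash
python3 - <<'E'
from workcell import bot
from h import *
from scipy.spatial.transform import Rotation as R
s=bot.observe();f=bot.grab_frame('wrist')
r=R.from_euler('xyz',s['tool_rot']).as_matrix();t=np.array(s['position']);V=np.array(f['view'])
F=210/np.tan(np.radians(f['vfov']/2));print(f['distortion'],F)
K=np.array([[F,0,f['cx']],[0,F,f['cy']],[0,0,1.]])
def pt(px,d):
    u=cv2.undistortPoints(np.array([[px]],float),K,np.array(f['distortion'],float))[0,0]
    c=np.array([u[0]*d,-u[1]*d,-d]);w=V[:3,:3].T@(c-V[:3,3]);return np.round((w-t)@r,4)
# w2: inner far pad corners
for a,b,w in (((207,283),(350,280),.06),((165+6,355),(388,348),.06)):
    ua,ub=[cv2.undistortPoints(np.array([[q]],float),K,np.array(f['distortion'],float))[0,0] for q in(a,b)]
    d=w/abs(ub[0]-ua[0]);print('w2',pt(a,d),pt(b,d),d)
E
```

```text
[-0.08391601  0.          0.          0.          0.        ] 371.3419482480863
w2 [ 0.0072 -0.0289 -0.0283] [ 0.0084  0.0311 -0.0279] 0.1549328400154684
w2 [ 0.0143 -0.0288 -0.083 ] [ 0.0161  0.0312 -0.0824] 0.10075758410861657
```

apply_moves(claw=[0.02, 0.035, 0.035, 0.035], xyz=[[0, 0, 0], [0, 0, 0], [0, 0, 0], [0, 0, 0]], twist=[[0, 0, 0], [0, 0, 0], [0, 0, 0], [0, 0, 0]])

```text
clock: 6.75
position: [0.5713, -0.0801, 0.0837]
tool_rot: [2.862, 0.0, 0.096]
force: [-0.3, 0.9, -0.5]
grip_width: 0.0347
finger_force: 0.0
```

```bash
python3 - <<'E'
from workcell import bot
import cv2
f=bot.grab_frame('wrist');im=f['img'][:,:,::-1].copy()[210:420,140:420]
im=cv2.resize(im,None,fx=2.8,fy=2.8,interpolation=2)
cv2.imwrite('pics/w4.png',im)
f=bot.grab_frame('scene');cv2.imwrite('pics/s4.png',cv2.resize(f['img'][100:320,160:380,::-1],None,fx=2.7,fy=2.7,interpolation=2))
E
```

```text
(no output)
```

View pics/w4.png

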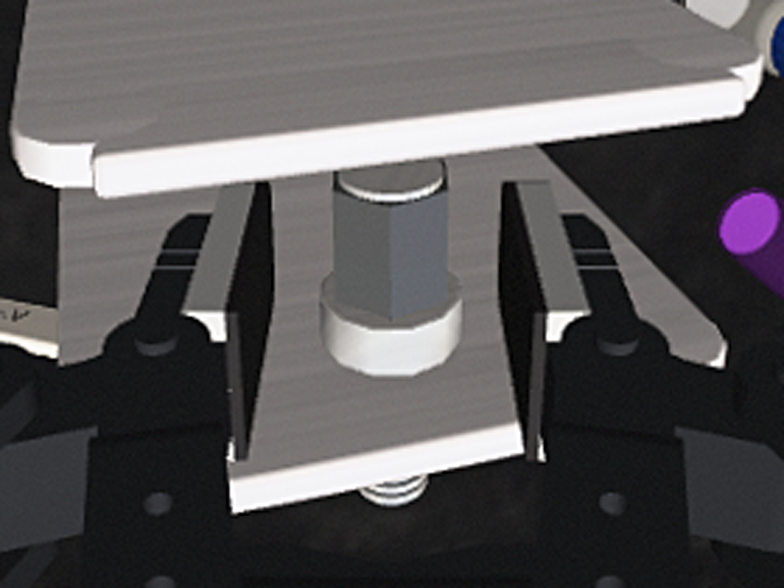

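View pics/s4.png

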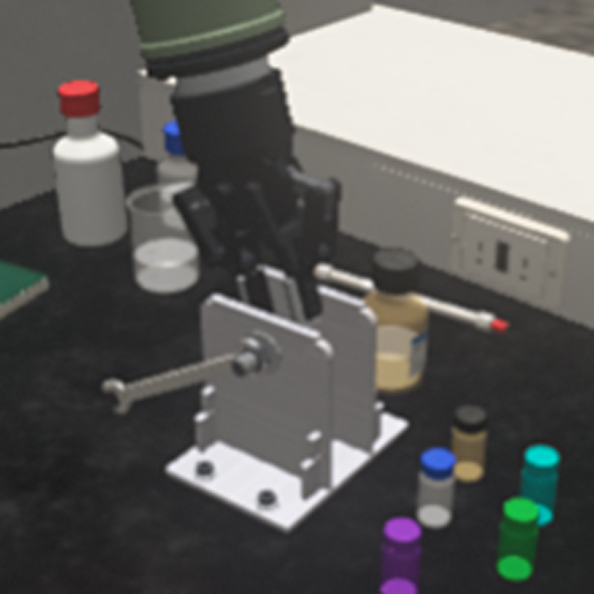

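In the wrist view the pads are centred on the head: inner faces at 272 and 500, head from 333 to 448. Their tips measure about 28 mm behind the reported TCP, so they were only catching the head's top edge. The scene view shows the gripper body well above the plates, so I'll go 18 mm deeper and grip.

apply_moves(claw=[0.04, 0.04, 0.04, 0.04, 0.04], xyz=[[0, 0, 0.005], [0, 0, 0.005], [0, 0, 0.005], [0, 0, 0.003], [0, 0, 0]], twist=[[0, 0, 0], [0, 0, 0], [0, 0, 0], [0, 0, 0], [0, 0, 0]])

```text
clock: 7.35
position: [0.5716, -0.0852, 0.0659]
tool_rot: [2.862, 0.001, 0.096]
force: [-0.3, -0.0, -0.0]
grip_width: 0.0398
finger_force: 0.0
```

apply_moves(claw=[0.03, 0.02, 0.01, 0.01, 0.01, 0.01, 0.01], xyz=[[0, 0, 0], [0, 0, 0], [0, 0, 0], [0, 0, 0], [0, 0, 0], [0, 0, 0], [0, 0, 0]], twist=[[0, 0, 0], [0, 0, 0], [0, 0, 0], [0, 0, 0], [0, 0, 0], [0, 0, 0], [0, 0, 0]], force=50)

```text
clock: 8.05
position: [0.5721, -0.0855, 0.067]
tool_rot: [2.861, -0.0, 0.095]
force: [0.1, -2.4, 6.4]
grip_width: 0.0171
finger_force: 49.0
```

apply_moves(claw=[0.035, 0.035, 0.035, 0.035, 0.02, 0.01, 0.01, 0.01, 0.01, 0.01], xyz=[[0, 0, 0], [0, 0, 0], [0, 0, 0.005], [0, 0, 0], [0, 0, 0], [0, 0, 0], [0, 0, 0], [0, 0, 0], [0, 0, 0], [0, 0, 0]], twist=[[0, 0, 0], [0, 0, 0], [0, 0, 0], [0, 0, 0], [0, 0, 0], [0, 0, 0], [0, 0, 0], [0, 0, 0], [0, 0, 0], [0, 0, 0]])

```text
clock: 9.05
position: [0.572, -0.087, 0.0619]
tool_rot: [2.861, 0.0, 0.095]
force: [-1.2, -4.4, 2.8]
grip_width: 0.0171
finger_force: 49.1
```

apply_moves(claw=[0.01, 0.01, 0.01, 0.01, 0.01, 0.01, 0.01, 0.01], xyz=[[0, -0.0016, 0], [0, -0.0016, 0], [0, -0.0016, 0], [0, -0.0016, 0], [0, -0.0016, 0], [0, -0.0016, 0], [0, -0.0016, 0], [0, 0, 0]], twist=[[0.04, 0, 0], [0.04, 0, 0], [0.04, 0, 0], [0.04, 0, 0], [0.04, 0, 0], [0.04, 0, 0], [0.04, 0, 0], [0, 0, 0]])

```text
clock: 9.85
position: [0.571, -0.076, 0.0603]
tool_rot: [-3.14, -0.0, 0.094]
force: [-3.5, -2.6, 11.5]
grip_width: 0.0169
finger_force: 51.6
```

apply_moves(claw=[0.01, 0.01, 0.01, 0.01, 0.01, 0.01, 0.01, 0.01, 0.01], xyz=[[0, -0.0016, -0.0001], [0, -0.0016, -0.0001], [0, -0.0016, -0.0001], [0, -0.0016, -0.0001], [0, -0.0016, -0.0001], [0, -0.0016, -0.0001], [0, -0.0016, 0], [0, 0, 0], [0, 0, 0]], twist=[[0.04, 0, 0], [0.04, 0, 0], [0.04, 0, 0], [0.04, 0, 0], [0.04, 0, 0], [0.04, 0, 0], [0.04, 0, 0], [0, 0, 0], [0, 0, 0]])

```text
clock: 10.75
position: [0.5699, -0.0651, 0.0619]
tool_rot: [-2.862, -0.0, 0.095]
force: [-2.0, -5.7, 5.3]
grip_width: 0.0168
finger_force: 52.2
```

```bash
python3 - <<'E'
from workcell import bot
from h import *
from scipy.optimize import minimize_scalar
p=np.load('p.npy');f=bot.grab_frame('scene')
im=f['img'][:,:,::-1].copy();k=4
im=cv2.resize(im[190:300,180:320],None,fx=k,fy=k,interpolation=2)
for a,col in((0,(0,255,0)),(-.12,(0,0,255)),(.12,(255,0,0))):
    q=proj(f,brk(p,[[-.0155,l*np.cos(a),.1+l*np.sin(a)] for l in(.05,.175)]))
    q=((q-[180,190])*k).astype(int);cv2.line(im,tuple(map(int,q[0])),tuple(map(int,q[1])),col,1)
cv2.imwrite('pics/s5.png',im);s=bot.observe();print(s['force'],s['moment'],s['finger_force'],s['clock'])
E
```

```text
[-1.971221   -6.40563982  5.05391401] [-1.28381616  0.52267439  0.19207742] 52.158611943013966 10.8
```

View pics/s5.png

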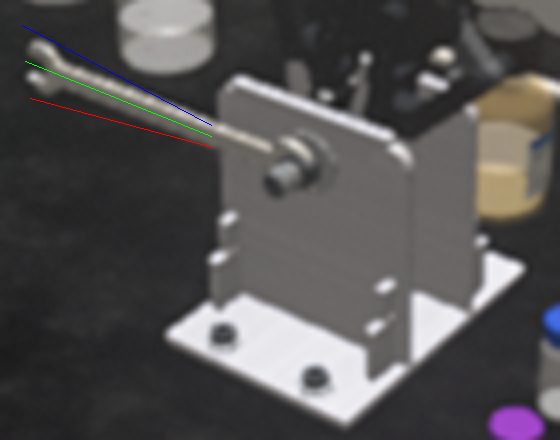

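The spanner lies along the green level line, between its ±0.12 rad limits. Now I'll hold.

apply_moves(claw=[0.01, 0.01, 0.01, 0.01, 0.01, 0.01, 0.01, 0.01, 0.01, 0.01, 0.01, 0.01, 0.01, 0.01, 0.01, 0.01, 0.01, 0.01, 0.01, 0.01], xyz=[[0, 0, 0], [0, 0, 0], [0, 0, 0], [0, 0, 0], [0, 0, 0], [0, 0, 0], [0, 0, 0], [0, 0, 0], [0, 0, 0], [0, 0, 0], [0, 0, 0], [0, 0, 0], [0, 0, 0], [0, 0, 0], [0, 0, 0], [0, 0, 0], [0, 0, 0], [0, 0, 0], [0, 0, 0], [0, 0, 0]], twist=[[0, 0, 0], [0, 0, 0], [0, 0, 0], [0, 0, 0], [0, 0, 0], [0, 0, 0], [0, 0, 0], [0, 0, 0], [0, 0, 0], [0, 0, 0], [0, 0, 0], [0, 0, 0], [0, 0, 0], [0, 0, 0], [0, 0, 0], [0, 0, 0], [0, 0, 0], [0, 0, 0], [0, 0, 0], [0, 0, 0]])

```text
clock: 12.8
position: [0.5699, -0.0652, 0.0619]
tool_rot: [-2.863, -0.0, 0.095]
force: [-2.8, -5.5, 4.0]
grip_width: 0.017
finger_force: 52.1
```

apply_moves(claw=[0.01, 0.01, 0.01, 0.01, 0.01, 0.01, 0.01, 0.01, 0.01, 0.01, 0.01, 0.01, 0.01, 0.01, 0.01, 0.01, 0.01, 0.01, 0.01, 0.01], xyz=[[0, 0, 0], [0, 0, 0], [0, 0, 0], [0, 0, 0], [0, 0, 0], [0, 0, 0], [0, 0, 0], [0, 0, 0], [0, 0, 0], [0, 0, 0], [0, 0, 0], [0, 0, 0], [0, 0, 0], [0, 0, 0], [0, 0, 0], [0, 0, 0], [0, 0, 0], [0, 0, 0], [0, 0, 0], [0, 0, 0]], twist=[[0, 0, 0], [0, 0, 0], [0, 0, 0], [0, 0, 0], [0, 0, 0], [0, 0, 0], [0, 0, 0], [0, 0, 0], [0, 0, 0], [0, 0, 0], [0, 0, 0], [0, 0, 0], [0, 0, 0], [0, 0, 0], [0, 0, 0], [0, 0, 0], [0, 0, 0], [0, 0, 0], [0, 0, 0], [0, 0, 0]])

```text
clock: 14.8
position: [0.5699, -0.0651, 0.0619]
tool_rot: [-2.862, 0.0, 0.095]
force: [-2.5, -5.7, 3.6]
grip_width: 0.0165
finger_force: 52.1
```

apply_moves(claw=[0.01, 0.01, 0.01, 0.01, 0.01, 0.01, 0.01, 0.01, 0.01, 0.01], xyz=[[0, 0, 0], [0, 0, 0], [0, 0, 0], [0, 0, 0], [0, 0, 0], [0, 0, 0], [0, 0, 0], [0, 0, 0], [0, 0, 0], [0, 0, 0]], twist=[[0, 0, 0], [0, 0, 0], [0, 0, 0], [0, 0, 0], [0, 0, 0], [0, 0, 0], [0, 0, 0], [0, 0, 0], [0, 0, 0], [0, 0, 0]])

```text
clock: 15.8
position: [0.5699, -0.0651, 0.0619]
tool_rot: [-2.863, -0.0, 0.095]
force: [-2.6, -6.0, 3.4]
grip_width: 0.0167
finger_force: 52.1
```

```bash
python3 - <<'E'
from workcell import bot
s=bot.observe();print(s['clock'],s['finger_force'],s['grip_width'],s['position'])
print(bot.job_done())
E
```

```text
15.8 52.133075944148004 0.016715306045249574 [ 0.56994109 -0.06514424  0.06188389]
the job is handed in; nothing more can be done
None
```

I gripped the hidden bolt head at about 52 N, turned it until the camera showed the spanner level, held it there for 5 s and handed in at 15.8 s still gripping; no verdict came back, and I took no final check picture of the bottle and vials.

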